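# Swap the blanked air outlet on a dental bench

## Robot

A 7-joint arm with a two-finger parallel gripper is mounted at the origin on the work surface. World frame = base frame: x ahead of the robot, y to its left, z up, the work surface at z = 0. Lengths are in m, angles in rad, forces in N, time in s.
With the tool pointing down it reaches from about 0.425 to 0.95 m from the base axis. Payload 4.7 kg.
Tool frame: the origin (TCP) lies between the finger pads; the fingertips stand 25 mm ahead of it and the grasp point (between the pads) lies 6 mm ahead of it; x points along the fingers, z is the direction in which the jaws open and shut, and the axes are right-handed (so a half turn about x gives the same grasp; the last joint's range is limited). The gripper opens to 85 mm and grips with 20 to 120 N. Pads are 22 mm wide; open, the fingers measure 114 mm over their backs; the gripper's body (76 mm by 85 mm) begins 54 mm behind the grasp point. The pads swing forward as they close: fully open they stand 13 mm farther back than shut.
Start: joints at [1.124, 0.469, -0.049, 1.532, 0.024, 1.141, -0.082], TCP at [0.274, -0.617, 0.256] pointing down, gripper open.
Joint ranges: [-2.59, 2.59], [-0.33, 1.99], [-1.39, 1.29], [0.1, 2.45], [-1.04, 4.18], [0.21, 1.99], [-2.66, 2.66]. Speed limits (rad/s): [2.57, 2.57, 3.14, 3.14, 3.14, 3.14, 3.14].

## Interface

Orientations are given as a 3x3 rotation matrix whose columns are the frame's x, y, z axes.
In Python, from rig import * gives the robot as it stands. Calls block until the motion is done:
- movep(position, orientation): joint-space move of the TCP to a pose.
- move_l(position, attitude=None, feed=0.15, until_force=None): straight line of the TCP; attitude=None keeps the orientation; feed is the mean speed in m/s. With until_force (N) it stops when the force on the tool has changed by that much, and returns True; else False.
- move_joints(angles): joint-space move.
- command_gripper(opening, newtons=None): finger opening in m; newtons is the grip in N (None keeps the last); returns when the fingers have stopped.
- sleep(seconds).
- inverse_kinematics(position, orientation): joint angles nearest the present ones, or None.
- sense(): the state.
- camera(name): name is "scene" or "side" or "wrist"; returns (picture, depth): 400x640x3 uint8, red, green, blue; 400x640 float32, m along the optical axis (not along the pixel's ray), 0 where there is no reading.
- camera_params(name): a dict with "K" (3x3 intrinsics, pixels), "dist" ([k1, k2, p1, p2, k3] as OpenCV has them; the pictures are not rectified), "position" and "rotation" of the camera in the world; the wrist camera has in their place "tool_from_camera" (4x4, takes a point from camera to tool coordinates, whose origin is the TCP and whose axes are the tool frame's). Camera axes: x right, y down, z forward; pixel columns grow to the right and rows downward; lengths in m; the calibration is good to about 2 mm. A picture is of the moment at which its call begins: read the wrist's pose just before it. camera_params takes no time and is no camera call.
A pose or a line that the arm cannot do raises Unreachable and nothing moves.
- finish_job(): hands the job in, once; it reports no verdict.
The state is a dict: "time_s": time; "joint_pos": joint angles; "qd": joint speeds; "joint_efforts": joint torques, N m; "position": TCP position; "tcp_rot": TCP orientation; "wrist_force": force on the tool from outside, world axes, zero at the start; "ft_torque": the same for the moment, N m; "finger_gap": finger opening in m.
Only numpy, scipy, OpenCV 4.12 (cv2) and the standard library are available. Lean on these libraries where they do the work, as an engineer would, in place of code of your own. Each camera call takes 0.05 s, during which the arm holds its last target. There are 200 camera calls.

## Task

On the bench air manifold, hold in the release collar of the outlet that is blanked off to free its metal blanking plug, take the plug out, and push it straight into the open outlet until it locks. Then pull it upward with about 10 N to prove that it holds, and let go. Feel your way: never push or pull the plug in an outlet with more than 40 N; do not touch the outlet with the pressure gauge or shift anything else on the bench.

Things in the scene. Friction and masses are not known exactly. Their poses are not given: they have to be found in the camera images.
- plug: Blanking plug, bright metal, 84 mm long, about 70 g, upright and locked in one outlet at the start. Origin at the centre of the stem's lower tip, z along it to the head. Stem diameter 16: cone from diameter 9 at the tip to 16 at 9 mm, locking groove (diameter 9) from 16 to 21.5 mm. At the start its tip is 8 mm above the outlet's underside.
- plug_head (a point): Middle of the plug's head, 65 mm above the tip. The head is for gripping: straight, round, diameter 18, from 46 to 84 mm above the tip, finely ringed. While locked it begins 4 mm above the collar at rest (in the open outlet: 4 to 14 mm).
- outlet_plugged: Outlet that holds the plug at the start: upright nickel-coloured socket, diameter 39, spanner hexagon (47 over corners) at its foot, black collar on top. Origin at the centre of its underside, on the rail's top, 40 mm above the bench; z up along its bore (diameter 18). Four sprung teeth of its insert (insert_plugged) sit in the plug's groove and hold it down.
- mouth_plugged (a point): Centre of that outlet's mouth at the collar's resting top face, 50 mm above its underside. With the collar in by over about 3.5 mm the teeth let go and a valve spring lifts the plug 5 mm, tip 13 mm above the underside; it then stays up, unlocked, when the collar is let go (head from 59 mm above the underside), and draws out with a few newtons.
- outlet_open: The empty outlet, same make, size and frame. Its valve insert (insert_open, with the teeth, catch_open) is screwed in to a depth of its own that cannot be seen: the plug locks with its tip anywhere from 8 to 18 mm above the underside, different each time, and a hard seat stops the stem 1.5 mm lower. Once locked, a valve spring (1 to 3 N) lifts the plug back up against the teeth.
- mouth_open (a point): Centre of the open outlet's mouth at the collar's resting top face, 50 mm above its underside; hole diameter 19 in the collar, 18 in the bore. Going in, the cone spreads the teeth (about 4 to 12 N) and the collar goes in with the stem; then the push falls, and at the lock the collar springs back to rest just before the hard seat is felt.
- collar_plugged (a joint): Release collar of the plugged outlet: black flat ring, outside diameter 44, flange 6 mm thick. Value: how far it is pressed in (m), 0 at rest to 0.005 at its stop; spring 3 N at rest to 6 N at the stop. It does not tip, so one side or both may be pressed. It is linked to the teeth and opens them.
- collar_open (a joint): Release collar of the open outlet, the same as the other. A stem that spreads the teeth carries it in with it, by about 3 mm while the teeth ride on the stem's full diameter; back at 0 with the plug inside means that the plug is locked.
- outlet_gauge: The third outlet, same size and frame, in use: a pressure gauge (round dark case, diameter 40, 24 thick, white dial) stands fixed in it, up to 100 mm above the outlet's underside (140 mm above the bench). It may stand between the other two. Not to be touched.
- manifold: Air manifold fixed to the bench: aluminium rail 52 wide, 330 long, 40 high, feet 85 wide, brass shut-off valve at its +y end, small regulator at its -y end (440 long in all). Origin under its centre at bench height, y along the rail, x across. The three outlets stand on it 100 mm apart, at y = -100, 0 and 100 mm, in any order.
- wax_tin_shut: Bystander: shut metal wax tin, diameter 64, 23 high. Origin at the centre of its underside.
- wax_tin_open: Bystander: open metal tin of dark red wax, diameter 62, 20 high. Origin at the centre of its underside.
- varnish: Bystander: small amber bottle, diameter 26, 62 high. Origin at the centre of its underside.
- cast: Bystander: plaster dental cast, 52 x 62 x 31. Origin at the centre of its underside.
- wax_knife: Bystander: wax knife with a wooden handle, 160 long, lying flat along its x axis, blade to +x. Origin midway, at its underside.
- burner: Bystander: metal spirit burner, unlit, diameter 72, 52 high. Origin at the centre of its underside.
Not all that is in view belongs to the job. Leave any yellow look-alike of the plug alone.

How it is judged:
By the outcome, as a careful person would: the job done as asked, in the order asked, and still so for the second after the job is handed in, with the robot touching nothing.
It also fails if it takes over 51 s, if anything falls off the work surface, if the arm or the gripper's body presses on something with over 40 N, if the wrist force passes 120 N, or if a joint passes its speed limit or range.

## Working session

There is one attempt and no reset: what is moved stays moved. The work goes in short steps, each a Python script; the robot and the scene stay as the last script left them, time stands still between calls to the robot, and variables do not carry over. Pictures are saved under pics/ and viewed, about 8 in all and at most 12, crops included, and the job is handed in when it is done.

```bash
ls; mkdir -p pics
python3 - <<'E'
from rig import *
import cv2, numpy as np
np.set_printoptions(precision=4,suppress=True)
s=sense();print(s)
for n in ("scene","side"):
    im,d=camera(n);cv2.imwrite(f"pics/{n}0.png",im[...,::-1]);np.save(f"pics/{n}0.npy",d);print(n,camera_params(n))
print(camera_params("wrist"))
E
```

```text
pics
{'time_s': 0.0, 'joint_pos': array([ 1.1241,  0.4694, -0.0486,  1.5337,  0.0241,  1.141 , -0.0823]), 'qd': array([ 0.0002,  0.0024,  0.0011, -0.0005,  0.0005, -0.0004,  0.001 ]), 'joint_efforts': array([ -0.0006, -51.0308,  -0.0472, -23.7714,   0.0106,   0.0074,
        -0.    ]), 'position': array([ 0.2737, -0.6164,  0.2553]), 'tcp_rot': array([[-0.0008,  0.914 ,  0.4058],
       [ 0.0018,  0.4058, -0.914 ],
       [-1.    , -0.    , -0.002 ]]), 'wrist_force': array([-0.5177,  0.5284,  0.2184]), 'ft_torque': array([ 0.0125, -0.005 , -0.0019]), 'finger_gap': 0.08549440156549983}
scene {'K': array([[384.9109,   0.    , 322.7173],
       [  0.    , 384.9109, 200.3685],
       [  0.    ,   0.    ,   1.    ]]), 'dist': array([0.0246, 0.    , 0.    , 0.    , 0.    ]), 'position': array([1.0003, 0.0123, 0.6661]), 'rotation': array([[-0.0316,  0.7743, -0.632 ],
       [ 0.9994,  0.0165, -0.0298],
       [-0.0127, -0.6326, -0.7744]])}
side {'K': array([[418.4291,   0.    , 323.936 ],
       [  0.    , 418.4291, 195.1447],
       [  0.    ,   0.    ,   1.    ]]), 'dist': array([-0.0772,  0.    ,  0.    ,  0.    ,  0.    ]), 'position': array([ 0.2755, -0.4308,  0.5538]), 'rotation': array([[ 0.8474, -0.3569,  0.3931],
       [-0.5307, -0.5931,  0.6055],
       [ 0.017 , -0.7217, -0.692 ]])}
{'K': array([[289.9028,   0.    , 316.0141],
       [  0.    , 289.9028, 200.3209],
       [  0.    ,   0.    ,   1.    ]]), 'dist': array([0.0041, 0.    , 0.    , 0.    , 0.    ]), 'tool_from_camera': array([[ 0.0002, -0.266 ,  0.964 , -0.1168],
       [ 0.0001, -0.964 , -0.266 ,  0.0689],
       [ 1.    ,  0.0002, -0.0001,  0.0005],
       [ 0.    ,  0.    ,  0.    ,  1.    ]])}
```

View pics/scene0.png

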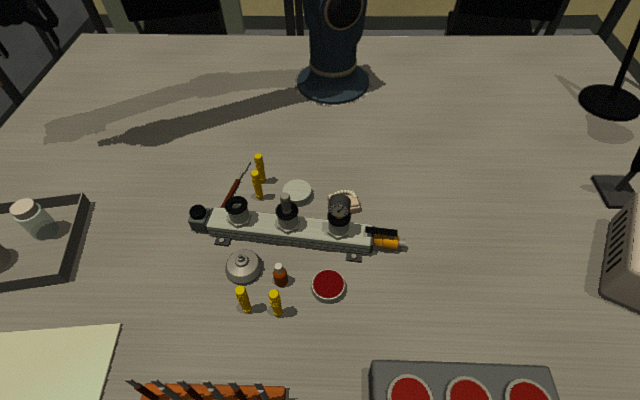

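View pics/side0.png

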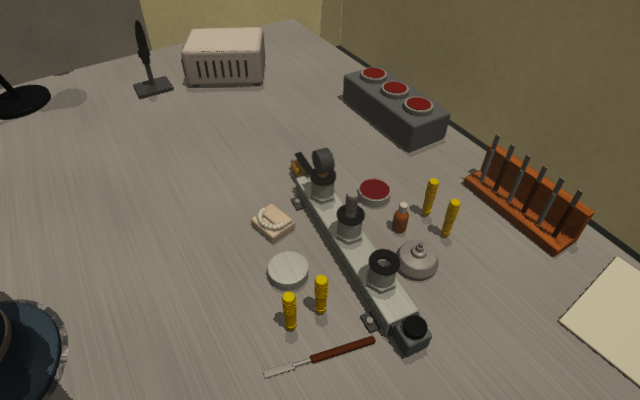

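The scene view shows the rail running left to right. The small black regulator at (198,217) is the -y end and the brass valve at (385,240) is the +y end.

Candidates:
- (237,210) is a socket with a black ring and nothing in it, so it is the open outlet.
- (286,208) is a socket with a bright/grey metal cylinder, so it is the plug and the plugged outlet.
- (339,210) has a round dark case, so it is the gauge.
- Four yellow look-alikes stand on the bench, near (260,168), (257,185), (243,299) and (275,302), and are left alone.

Next I'll measure, and confirm with an enlarged crop.

```bash
cat > h.py <<'E'
import numpy as np, cv2
from scipy.optimize import least_squares
np.set_printoptions(precision=4,suppress=True)
def rays(p,uv):
    n=cv2.undistortPoints(np.asarray(uv,float).reshape(-1,1,2),p["K"],p["dist"]).reshape(-1,2)
    return np.c_[n,np.ones(len(n))]@p["rotation"].T
def cloud(p,d):
    v,u=np.indices(d.shape); uv=np.c_[u.ravel(),v.ravel()]
    return (p["position"]+rays(p,uv)*d.reshape(-1,1)).reshape(*d.shape,3)
def onplane(p,uv,z):
    r=rays(p,uv); return p["position"]+r*((z-p["position"][2])/r[:,2])[:,None]
def circle(P,r=None):
    f=lambda q:np.hypot(P[:,0]-q[0],P[:,1]-q[1])-(q[2] if r is None else r)
    s=least_squares(f,[*P[:,:2].mean(0),.02],loss="soft_l1",f_scale=.001); return s.x,np.sqrt(np.mean(s.fun**2))
def wristpose(s,p):
    T=p["tool_from_camera"];R=s["tcp_rot"]
    return dict(K=p["K"],dist=p["dist"],position=s["position"]+R@T[:3,3],rotation=R@T[:3,:3])
E
python3 - <<'E'
from h import *
from rig import camera_params
for n,seeds in (("scene",[(237,204),(287,211),(339,222)]),("side",[(383,262),(349,216),(322,177)])):
    p=camera_params(n);im=cv2.imread(f"pics/{n}0.png");d=np.load(f"pics/{n}0.npy");C=cloud(p,d)
    dark=im.max(2)<75
    for u,v in seeds:
        w=np.s_[v-25:v+25,u-25:u+25]; c=C[w].reshape(-1,3);m=dark[w].ravel()
        k=m&(abs(c[:,2]-.09)<.003); print(n,(u,v),k.sum(),c[k].mean(0) if k.any() else 0, "maxz",c[:,2].max())
        k=abs(c[:,2]-.09)<.003
        if k.sum()>8:
            h=cv2.convexHull((c[k][:,:2]*1e4).astype(np.float32)).reshape(-1,2)/1e4; print("  hull circle",*cv2.minEnclosingCircle(h.astype(np.float32)))
        top=c[abs(c[:,2]-.13)<.006]; print("  top",len(top),top.mean(0) if len(top) else 0)
a=cv2.imread("pics/scene0.png")[160:265,180:410];b=cv2.imread("pics/side0.png")[140:355,280:430]
cv2.imwrite("pics/crop.png",np.hstack([cv2.resize(a,None,fx=2.1,fy=2.1,interpolation=2)[:220],np.zeros((220,1,3),np.uint8)]) if 0 else np.hstack([cv2.resize(a,(480,220),interpolation=2),cv2.resize(b,(154,220),interpolation=2)]))
E
```

```text
scene (237, 204) 259 [ 0.5435 -0.1777  0.0892] maxz 0.6660596884567848
  hull circle (0.5428364276885986, -0.1774476319551468) 0.02207040600478649
  top 0 0
scene (287, 211) 229 [ 0.5591 -0.0771  0.0894] maxz 0.6660596884567848
  hull circle (0.5539073944091797, -0.0783788189291954) 0.02265479788184166
  top 78 [ 0.5563 -0.0779  0.1299]
scene (339, 222) 191 [0.5747 0.0207 0.0895] maxz 0.6660596884567848
  hull circle (0.5661883354187012, 0.020693479105830193) 0.021900082007050514
  top 164 [0.5718 0.0214 0.1306]
side (383, 262) 497 [ 0.5404 -0.1796  0.0893] maxz 0.553815116314891
  hull circle (0.5414566993713379, -0.1779266595840454) 0.022386325523257256
  top 0 0
side (349, 216) 308 [ 0.5492 -0.0832  0.0887] maxz 0.553815116314891
  hull circle (0.5511435866355896, -0.07997164130210876) 0.021845238283276558
  top 108 [ 0.5506 -0.0811  0.1293]
side (322, 177) 235 [0.5601 0.0147 0.0888] maxz 0.553815116314891
  hull circle (0.5633466839790344, 0.019792286679148674) 0.022400369867682457
  top 180 [0.5589 0.0073 0.1303]
```

Run:
```python
import cv2,numpy as np
a=cv2.imread("pics/scene0.png")[180:260,180:410]
cv2.imwrite("pics/crop1.png",np.clip(cv2.resize(a,None,fx=3.4,fy=3.4,interpolation=2)*1.6,0,255).astype(np.uint8))
```

```text
(no output)
```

View pics/crop1.png

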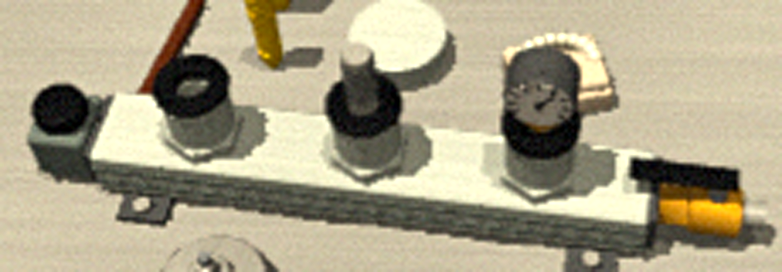

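The crop confirms the middle outlet, crop (365,110), holds the bright metal plug. The left one, crop (193,90), is empty and the right one carries the gauge. Spacing (99.7 mm), collar radius (22 mm) and heights (0.09 / 0.13 m) all match the description. I'll take a wrist view from above to refine the positions.

Run:
```python
from h import *
from rig import *
ry=np.array([.115,.9934,0]);ry/=np.linalg.norm(ry);rx=np.array([ry[1],-ry[0],0])
best=None
for sg in (1,-1):
    x=np.array([0,0,-1.]);z=sg*rx;R=np.c_[x,np.cross(z,x),z]
    for P in ([.548,-.128,.22],[.5531,-.0789,.115],[.542,-.1777,.2]):
        print(sg,P,inverse_kinematics(P,R))
    q=inverse_kinematics([.548,-.128,.22],R)
    if q is not None and (best is None or abs(q[6])<abs(best[0])): best=(q[6],R)
R=best[1];np.save("R.npy",R);print(R)
movep([.548,-.128,.22],R);command_gripper(.03)
s=sense();im,d=camera("wrist");cv2.imwrite("pics/w1.png",im[...,::-1]);np.save("pics/w1.npy",d)
p=wristpose(s,camera_params("wrist"));print(s["time_s"],s["position"],sense()["finger_gap"],p)
C=cloud(p,d);dark=im.max(2)<75
for nm,c0 in (("open",(.5421,-.1777)),("plug",(.5531,-.0789))):
    near=np.hypot(C[...,0]-c0[0],C[...,1]-c0[1])<.03
    k=near&(abs(C[...,2]-.09)<.004); c=C[k]
    print(nm,k.sum(),c[:,2].mean() if k.any() else 0, "pix",np.argwhere(k).mean(0)[::-1] if k.any() else 0)
    if k.any():
        print("  enc",cv2.minEnclosingCircle(c[:,:2].astype(np.float32)))
        m=(k).astype(np.uint8);cs,_=cv2.findContours(m,cv2.RETR_CCOMP,cv2.CHAIN_APPROX_NONE)
        for ct in cs:
            if len(ct)>30:
                P=onplane(p,ct.reshape(-1,2),.09);print("  cont",len(ct),circle(P),ct.reshape(-1,2).mean(0))
    k=near&(abs(C[...,2]-.132)<.005)
    if k.any(): print("  head",k.sum(),C[k].mean(0),cv2.minEnclosingCircle(C[k][:,:2].astype(np.float32)))
```

```text
1 [0.548, -0.128, 0.22] [ 0.5709  0.3723 -0.5296  1.8221  0.2194  1.0054 -0.1625]
1 [0.5531, -0.0789, 0.115] [ 0.4679  0.5027 -0.5234  1.9221  0.3407  0.8047 -0.3565]
1 [0.542, -0.1777, 0.2] [ 0.6194  0.3996 -0.4844  1.827   0.2217  0.9685 -0.0742]
-1 [0.548, -0.128, 0.22] [-0.6462  0.5255  1.1185  1.8876 -0.5395  1.0726 -2.5654]
-1 [0.5531, -0.0789, 0.115] [-0.6974  0.721   1.1098  1.9867 -0.8051  0.9617 -2.4309]
-1 [0.542, -0.1777, 0.2] [-0.5408  0.5761  1.1164  1.8905 -0.5964  1.0581 -2.4329]
[[ 0.      0.115   0.9934]
 [ 0.      0.9934 -0.115 ]
 [-1.      0.      0.    ]]
2.7 [ 0.548 -0.128  0.22 ] 0.02985978365798456 {'K': array([[289.9028,   0.    , 316.0141],
       [  0.    , 289.9028, 200.3209],
       [  0.    ,   0.    ,   1.    ]]), 'dist': array([0.0041, 0.    , 0.    , 0.    , 0.    ]), 'position': array([ 0.5573, -0.0609,  0.3369]), 'rotation': array([[ 0.9934, -0.1108, -0.0301],
       [-0.1148, -0.9575, -0.2645],
       [ 0.0005,  0.2662, -0.9639]])}
open 1301 0.08904629818699977 pix [316.1583 250.2829]
  enc ((0.5439778566360474, -0.17803633213043213), 0.022069260478019714)
  cont 127 (array([ 0.5441, -0.1769,  0.0213]), np.float64(0.0003513767525870139)) [316.2047 250.3228]
  cont 55 (array([ 0.5442, -0.1768,  0.0094]), np.float64(0.0002932627666594906)) [316.2182 250.6727]
plug 1537 0.08916836435028569 pix [316.1548 140.5745]
  enc ((0.5556128621101379, -0.07911305129528046), 0.021852102130651474)
  cont 146 (array([ 0.5554, -0.0787,  0.0211]), np.float64(0.0002507772970351489)) [316.3082 141.9521]
  cont 78 (array([ 0.555 , -0.0813,  0.0115]), np.float64(0.000452459995222254)) [316.0128 145.4359]
  head 491 [ 0.5553 -0.0787  0.1309] ((0.5554625988006592, -0.07895565032958984), 0.008980362676084042)
```

View pics/w1.png

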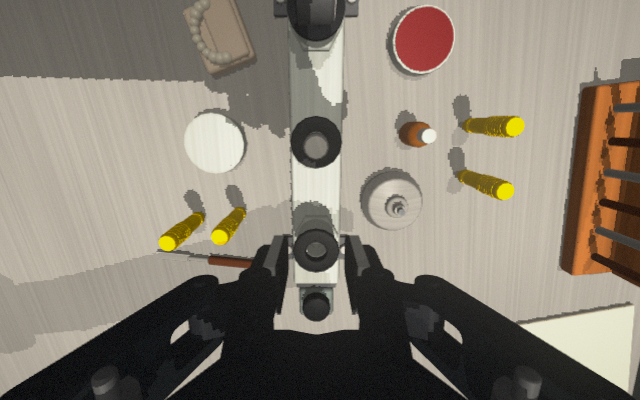

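The wrist view shows the plug and collar at (316,141), the open outlet at (316,250) and the gauge at (318,15). The wrist puts both outlets 1–3 mm farther in x than the fixed cameras do. To settle the wrist calibration across the jaws, I'll measure the fingers in the same wrist picture.

Run:
```python
from h import *
from rig import camera_params
p=camera_params("wrist");d=np.load("pics/w1.npy");T=p["tool_from_camera"]
q=dict(K=p["K"],dist=p["dist"],position=T[:3,3],rotation=T[:3,:3])
C=cloud(q,d)
for lo,hi in ((-.01,0),(0,.01),(.01,.02),(.02,.03)):
    for sg in (1,-1):
        k=(d>0.05)&(C[...,0]>lo)&(C[...,0]<hi)&(sg*C[...,2]>0)&(abs(C[...,2])<.06)
        c=C[k]
        if len(c)>5: print(lo,sg,len(c),"z rng",np.percentile(c[:,2],[1,99]),"y rng",np.percentile(c[:,1],[1,99]),"xmax",c[:,0].max())
```

```text
-0.01 1 365 z rng [0.0166 0.0299] y rng [-0.0099  0.0119] xmax -1.5114227762860755e-05
-0.01 -1 369 z rng [-0.0268 -0.0131] y rng [-0.0102  0.0119] xmax -6.853138996228136e-05
0 1 366 z rng [0.0167 0.0303] y rng [-0.0099  0.0118] xmax 0.00997859996361794
0 -1 378 z rng [-0.0271 -0.0131] y rng [-0.0101  0.0117] xmax 0.009994375318395227
0.01 1 276 z rng [0.0167 0.03  ] y rng [-0.0101  0.0117] xmax 0.01999175707863876
0.01 -1 276 z rng [-0.027  -0.0131] y rng [-0.0097  0.0117] xmax 0.01996737755608824
0.02 1 57 z rng [0.0167 0.0232] y rng [-0.0092  0.0115] xmax 0.025003613291140786
0.02 -1 61 z rng [-0.0195 -0.013 ] y rng [-0.0101  0.0115] xmax 0.025499376184077854
```

In calibrated tool coordinates the finger midpoint reads z = +1.7 mm and y = +0.9 mm, which is the wrist calibration bias. The finger gap itself reads 29.7 mm, which is correct. With that bias removed, the plug is at about (0.5537, -0.0793) and the open outlet at about (0.5425, -0.1778), agreeing with the fixed cameras. Next I'll press the collar by feel.

Run:
```python
from h import *
from rig import *
R=np.load("R.npy");P=np.array([.5537,-.0792])
def st(n):
    s=sense();print(n,round(s["time_s"],2),s["position"],"F",s["wrist_force"],"gap",round(s["finger_gap"],4));return s
command_gripper(.028)
move_l([*P,.165],R); st("above")
move_l([*P,.121],feed=.1); st("around")
print(move_l([*P,.108],feed=.012,until_force=2.)); st("touch")
print(move_l([*P,.106],feed=.008,until_force=7.)); st("pressed")
sleep(.2); im,d=camera("side"); cv2.imwrite("pics/side1.png",im[...,::-1]); st("held")
```

```text
above 3.61 [ 0.554  -0.0796  0.1653] F [-0.029  -0.4138  0.4523] gap 0.0278
around 4.2 [ 0.554  -0.0794  0.1212] F [-0.0419 -0.6036  0.1602] gap 0.0282
True
touch 4.85 [ 0.5537 -0.0792  0.1141] F [-0.07    0.6177  3.411 ] gap 0.0279
True
pressed 5.48 [ 0.5538 -0.0792  0.11  ] F [-0.9781  0.0832  5.7184] gap 0.0283
held 5.73 [ 0.5538 -0.0792  0.11  ] F [-1.4718 -0.1794  5.258 ] gap 0.0279
```

Run:
```python
from h import *
from rig import *
P=np.array([.5537,-.0792])
def st(n):
    s=sense();print(n,round(s["time_s"],2),s["position"],"F",s["wrist_force"],"gap",round(s["finger_gap"],4));return s
def head(n):
    s=sense();im,d=camera("wrist");p=wristpose(s,camera_params("wrist"));C=cloud(p,d)
    k=(np.hypot(C[...,0]-P[0]-.0017,C[...,1]-P[1]-.0009)<.012)&(C[...,2]>.12)&(C[...,2]<.15)
    print(n,"head top",k.sum(),np.median(C[k],0) if k.any() else 0, np.percentile(C[k][:,2],[10,90]) if k.any() else 0);return im
head("held")
print(move_l([*P,.1085],feed=.006,until_force=6.)); st("pressed2")
head("pressed2")
move_l([*P,.126],feed=.06); st("raised"); sleep(.1)
im=head("raised");cv2.imwrite("pics/w2.png",im[100:400,170:470,::-1])
```

```text
held head top 2459 [ 0.5555 -0.0745  0.1355] [0.1248 0.1367]
True
pressed2 6.03 [ 0.5538 -0.0792  0.11  ] F [-1.6084 -1.0961  5.6707] gap 0.0278
pressed2 head top 2455 [ 0.5555 -0.0745  0.1355] [0.125  0.1367]
raised 6.49 [ 0.5534 -0.0793  0.126 ] F [-0.3469  0.2948 -0.1258] gap 0.0283
raised head top 1827 [ 0.5555 -0.0748  0.1355] [0.1251 0.1367]
```

View pics/w2.png

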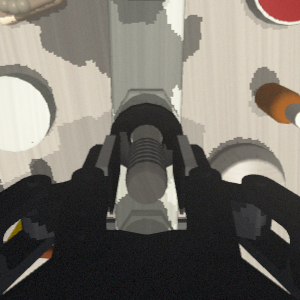

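The head top now reads 0.1367 m, against 0.131 m before, so the plug has popped up 5 mm. The crop shows it centred between the fingers at crop (147,160). Gripping and drawing it out next.

Run:
```python
from h import *
from rig import *
def st(n):
    s=sense();print(n,round(s["time_s"],2),s["position"],"F",s["wrist_force"],"gap",round(s["finger_gap"],4));return s
P=np.array([.5537,-.0792])
command_gripper(.0,60); st("gripped")
print(move_l([*P,.135],feed=.03,until_force=20.)); st("up1")
print(move_l([*P,.190],feed=.1,until_force=20.)); st("up2")
O=P-.0995*np.array([.1143,.9934]); O=np.array([.5425,-.1780])
move_l([*O,.190],feed=.15); sleep(.2); s=st("over")
im,d=camera("wrist");cv2.imwrite("pics/w3.png",im[100:400,170:470,::-1])
p=wristpose(s,camera_params("wrist"));C=cloud(p,d)
for n in ("scene","side"):
    im,dd=camera(n);cv2.imwrite(f"pics/{n}2.png",im[...,::-1]);np.save(f"pics/{n}2.npy",dd)
    C2=cloud(camera_params(n),dd)
    k=(np.hypot(C2[...,0]-O[0],C2[...,1]-O[1])<.03)
    c=C2[k&(abs(C2[...,2]-.09)<.003)];print(n,"collar",len(c),cv2.minEnclosingCircle(c[:,:2].astype(np.float32)))
    c=C2[k&(C2[...,2]>.119)&(C2[...,2]<.150)]
    if len(c)>5: print(n,"stem",len(c),c.mean(0),c[:,2].min(),circle(c,.008))
a=cv2.imread("pics/side2.png")[150:320,310:470];b=cv2.imread("pics/scene2.png")[130:260,180:310]
cv2.imwrite("pics/c3.png",np.hstack([cv2.resize(a,(376,400)),cv2.resize(b,(400,400))]))
```

```text
gripped 6.9 [ 0.5534 -0.0792  0.1257] F [ 0.1404 -0.2517 -1.4825] gap 0.0159
False
up1 7.35 [ 0.5536 -0.0792  0.1354] F [-1.4982  0.2094  0.7058] gap 0.016
False
up2 8.05 [ 0.5533 -0.0793  0.1897] F [ 0.6273  0.6128 -0.8056] gap 0.0157
over 9.07 [ 0.5428 -0.1767  0.1901] F [ 0.4359 -1.0281 -0.7856] gap 0.0155
scene collar 257 ((0.5426177382469177, -0.17807047069072723), 0.022498536854982376)
scene stem 88 [ 0.5479 -0.1739  0.136 ] 0.11945211247336451 (array([ 0.5421, -0.1762,  0.02  ]), np.float64(0.0011792618341348148))
side collar 511 ((0.5407423973083496, -0.17768901586532593), 0.02295135147869587)
side stem 157 [ 0.5381 -0.1804  0.1363] 0.12016524528743977 (array([ 0.5424, -0.1762,  0.02  ]), np.float64(0.0012100560360889998))
```

View pics/c3.png

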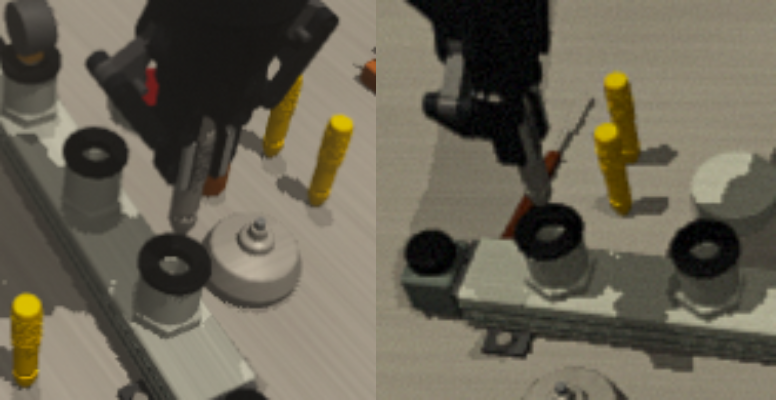

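The plug is out and held roughly upright above the open outlet: left (side) crop stem at (190,170), right (scene) crop stem at (535,165). The y reading lags the target by 1.2 mm, so I'll let it settle, then measure stem axis against collar within each camera.

```bash
cat > m.py <<'E'
from h import *
from rig import *
def st(n):
    s=sense();print(n,round(s["time_s"],2),s["position"],"F",s["wrist_force"],"T",s["ft_torque"],"gap",round(s["finger_gap"],4));return s
def stemcollar(O,ztip,zlo,zhi,N=3):
    for n in ("scene","side"):
        p=camera_params(n);ds=[];
        for i in range(N):
            im,d=camera(n);ds.append(np.where(d>0,d,np.nan))
        C=cloud(p,np.nanmedian(ds,0));k=np.hypot(C[...,0]-O[0],C[...,1]-O[1])<.03
        m=(k&(abs(C[...,2]-.0893)<.003)).astype(np.uint8)
        ct=max(cv2.findContours(m,cv2.RETR_EXTERNAL,cv2.CHAIN_APPROX_NONE)[0],key=len).reshape(-1,2)
        A=onplane(p,ct,.09);c1=circle(A,.0215)
        c=C[k&(C[...,2]>zlo)&(C[...,2]<zhi)&(np.hypot(C[...,0]-O[0],C[...,1]-O[1])<.016)]
        h=c[:,2]-ztip
        f=lambda q:np.hypot(c[:,0]-q[0]-q[2]*h,c[:,1]-q[1]-q[3]*h)-.008
        s=least_squares(f,[*O,0,0],loss="soft_l1",f_scale=.001)
        print(n,"collar",c1[0][:2],c1[1],"stem@tip",s.x[:2],"tilt",s.x[2:],len(c),"tip-collar",s.x[:2]-c1[0][:2])
E
python3 - <<'E'
from m import *
O=np.array([.5425,-.1780])
st("now"); move_l([*O,.171],feed=.06); sleep(.3); st("low")
stemcollar(O,.098,.109,.132)
st("end")
E
```

```text
now 9.22 [ 0.5426 -0.1774  0.1901] F [ 0.7162  0.507  -1.196 ] T [-0.0215  0.013   0.0275] gap 0.0159
low 9.98 [ 0.5427 -0.178   0.1713] F [ 0.0651 -0.0765 -0.2734] T [0.029  0.0415 0.0336] gap 0.0155
scene collar [ 0.5439 -0.1769] 0.0064073454100470354 stem@tip [ 0.5416 -0.1776] tilt [0.0304 0.0099] 71 tip-collar [-0.0023 -0.0007]
side collar [ 0.54   -0.1795] 0.00642559842751345 stem@tip [ 0.5441 -0.1763] tilt [-0.0622 -0.0137] 126 tip-collar [0.0041 0.0032]
end 10.28 [ 0.5425 -0.178   0.1711] F [ 0.3288 -0.4871 -0.3174] T [0.036  0.0092 0.0778] gap 0.0158
```

Averaged over both cameras, the stem tip is at about (0.5428, -0.177) with a mean tilt of about 1° or less. That lies within 1 mm of the bore estimate; the collar fit itself is now occluded by the plug and not usable. I'll insert by feel, logging the force profile.

Run:
```python
from m import *
O=np.array([.5425,-.1780])
hit=move_l([*O,.152],feed=.02,until_force=4.); s=st(f"entry {hit}")
z=s["position"][2]; 
while not hit and z>.1195:
    z-=.001; hit=move_l([*O,z],feed=.01,until_force=14.)
    s=sense();F=s["wrist_force"];print(round(s["time_s"],2),round(z,4),round(s["position"][2],4),F,s["ft_torque"],hit)
    if F[2]>18: break
    L=F[:2]
    if np.hypot(*L)>6: print("lateral, pause"); break
st("end")
```

```text
entry False 11.38 [ 0.5426 -0.178   0.1522] F [-0.268  -0.5566  0.4521] T [ 0.0242 -0.0013  0.0381] gap 0.0158
11.63 0.1512 0.1512 [-0.6538  0.9434 -1.0651] [-0.0376  0.0114 -0.0203] False
11.88 0.1502 0.1501 [-0.3092  0.385  -2.1187] [ 0.007  -0.0199  0.0149] False
12.13 0.1492 0.1491 [-0.3514  0.3303 -0.8662] [ 0.0083  0.0023 -0.034 ] False
12.38 0.1482 0.1481 [-0.4268  0.6803 -1.3055] [ 0.0684 -0.0618 -0.0022] False
12.63 0.1472 0.1471 [-0.058  -0.4156 -1.0954] [ 0.0159 -0.0105 -0.0112] False
12.88 0.1462 0.1461 [-0.3253  0.1087 -1.7192] [ 0.0392 -0.0093  0.0044] False
13.13 0.1452 0.1451 [ 0.6766  0.4113 -1.4413] [-0.0318  0.0236 -0.0177] False
13.38 0.1442 0.1441 [ 0.4909 -0.0322 -0.9723] [-0.0584  0.0532 -0.0089] False
13.63 0.1432 0.143 [-0.8397 -1.4684 -0.8974] [-0.1982  0.2121  0.0411] False
13.88 0.1422 0.142 [-0.4701 -0.5631 -0.956 ] [-0.2721  0.3355  0.0026] False
14.13 0.1412 0.141 [-1.0622 -0.4487 -0.3803] [-0.3711  0.3932 -0.0117] False
14.38 0.1402 0.14 [-2.215  -1.9011 -1.8565] [-0.3884  0.5257 -0.0145] False
14.63 0.1392 0.139 [-2.829  -1.7141 -0.5253] [-0.5342  0.6854 -0.0126] False
14.88 0.1382 0.138 [-3.4334 -2.7877  0.512 ] [-0.5571  0.7642  0.0184] False
15.13 0.1372 0.137 [-3.2392 -2.6731  0.8323] [-0.5842  0.8669  0.0233] False
15.38 0.1362 0.136 [-3.133  -2.7027  0.7447] [-0.6654  0.86    0.0257] False
15.63 0.1352 0.1351 [-4.7734 -3.1736  1.4598] [-0.6671  1.0783  0.0574] False
15.88 0.1342 0.1343 [-4.9037 -2.8507  3.3712] [-0.6218  1.2068  0.0066] False
16.13 0.1332 0.1334 [-4.8445 -2.766   3.2212] [-0.5995  1.3004 -0.0731] False
16.38 0.1322 0.1325 [-4.8959 -1.6024  4.7413] [-0.6822  1.2752 -0.0205] False
16.63 0.1312 0.1316 [-3.8908 -2.7485  5.3215] [-0.71    1.3154  0.0448] False
16.88 0.1302 0.1306 [-5.9044 -1.9768  4.3461] [-0.6231  1.3119 -0.0176] False
lateral, pause
end 16.88 [ 0.5424 -0.1782  0.1306] F [-5.9044 -1.9768  4.3461] T [-0.6231  1.3119 -0.0176] gap 0.0157
```

The lateral force points along (-x,-y), so I'll shift that way in small steps until it vanishes.

Run:
```python
from m import *
O=np.array([.5425,-.1780])
for i in range(4):
    Fs=[]
    for j in range(4): Fs.append(sense()["wrist_force"]);sleep(.03)
    F=np.mean(Fs,0);print(O,F,sense()["ft_torque"])
    if np.hypot(*F[:2])<1.5: break
    O=O+np.array([F[0],F[1]])/np.hypot(*F[:2])*.0006
    move_l([*O,.1306],feed=.01);sleep(.1)
np.save("O.npy",O);st("end")
```

```text
[ 0.5425 -0.178 ] [-5.3172 -2.1633  4.7236] [-0.6528  1.3426  0.0061]
[ 0.5419 -0.1782] [-2.7446 -2.5201  1.6001] [-0.5845  0.7524 -0.022 ]
[ 0.5415 -0.1786] [-0.7957 -1.0973  1.1845] [-0.3691  0.0912 -0.0438]
end 17.98 [ 0.542  -0.1783  0.1307] F [-0.8395 -1.7596  0.2122] T [-0.3691  0.0912 -0.0438] gap 0.0156
```

Run:
```python
from m import *
O=np.load("O.npy");z=.1306;hit=False
def F3():
    a=[]
    for j in range(3): a.append(sense()["wrist_force"]);sleep(.02)
    return np.mean(a,0)
while z>.1182:
    z-=.0007; hit=move_l([*O,z],feed=.01,until_force=12.)
    F=F3();s=sense();print(round(s["time_s"],2),round(z,4),s["position"],F,s["ft_torque"],hit)
    if hit or F[2]>18: break
    L=F[:2];n=np.hypot(*L)
    if n>1.5: O=O+L/n*min(.0003,.00012*n)
np.save("O.npy",O);st("end")
```

```text
18.28 0.1299 [ 0.5418 -0.1784  0.1299] [-0.1376 -0.9302 -0.6419] [-0.2046 -0.1165 -0.0033] False
18.58 0.1292 [ 0.5418 -0.1785  0.1293] [ 0.497  -0.7027 -0.3354] [-0.0947 -0.1096 -0.0132] False
18.88 0.1285 [ 0.5417 -0.1785  0.1286] [ 0.9032 -0.2399  0.8112] [-0.1152 -0.1811  0.0211] False
19.18 0.1278 [ 0.5417 -0.1785  0.1278] [ 1.1781 -0.2873  1.0356] [-0.0064 -0.3008  0.0081] False
19.48 0.1271 [ 0.5417 -0.1785  0.1271] [1.6051 0.1159 1.0705] [-0.0084 -0.4415 -0.0328] False
19.78 0.1264 [ 0.5417 -0.1786  0.1264] [1.2388 0.2972 0.7221] [-0.005  -0.3405  0.0302] False
20.08 0.1257 [ 0.5417 -0.1786  0.1257] [ 1.0503 -0.0831  1.2448] [ 0.0128 -0.3334 -0.0137] False
20.38 0.125 [ 0.5417 -0.1786  0.125 ] [1.1513 0.5435 2.198 ] [ 0.0705 -0.2212 -0.0517] False
20.68 0.1243 [ 0.5417 -0.1786  0.1243] [ 1.0403 -0.3149  2.7267] [ 0.0042 -0.2561  0.0365] False
20.98 0.1236 [ 0.5417 -0.1786  0.1236] [0.8832 0.4003 2.7722] [ 0.0531 -0.3186  0.0052] False
21.28 0.1229 [ 0.5417 -0.1786  0.1228] [0.9434 0.1276 2.5184] [ 0.0011 -0.2498 -0.0268] False
21.58 0.1222 [ 0.5417 -0.1786  0.1222] [1.1604 0.1594 2.643 ] [ 0.0753 -0.3379 -0.0687] False
21.88 0.1215 [ 0.5415 -0.1786  0.121 ] [ 2.1371  0.1781 -0.6443] [ 0.0372 -0.4857  0.0298] False
22.18 0.1208 [ 0.5416 -0.1786  0.1206] [0.7013 0.3302 0.4931] [ 0.015  -0.1656  0.0075] False
22.48 0.1201 [ 0.5416 -0.1786  0.12  ] [0.0899 0.3524 1.389 ] [0.0326 0.0313 0.019 ] False
22.78 0.1194 [ 0.5417 -0.1786  0.1195] [-1.5811  0.3417  3.6658] [0.1581 0.4002 0.0105] False
23.08 0.1187 [ 0.5418 -0.1786  0.1194] [-2.1036  0.7979  7.6504] [ 0.1548  0.6456 -0.0837] False
23.38 0.118 [ 0.5418 -0.1786  0.1194] [-2.7868  0.9122 11.1628] [ 0.2423  0.8558 -0.0292] False
end 23.38 [ 0.5418 -0.1786  0.1194] F [-3.4215  0.7289 10.7243] T [ 0.2423  0.8558 -0.0292] gap 0.0158
```

The force rose, fell sharply at z≈0.1215 and then hit a hard stop at 0.1194, which looks like a snap followed by the seat. I'll unload, check the collar height, then do the pull test.

Run:
```python
from m import *
O=np.load("O.npy")
move_l([*O,.1202],feed=.01);sleep(.1);st("unloaded")
for n in ("scene","side"):
    p=camera_params(n);C=cloud(p,camera(n)[1])
    for nm,o in (("open",(.542,-.178)),("plugged",(.5532,-.079))):
        r=np.hypot(C[...,0]-o[0],C[...,1]-o[1]);c=C[(r<.0225)&(r>.011)&(C[...,2]>.082)&(C[...,2]<.0935)]
        print(n,nm,len(c),"collar z",np.percentile(c[:,2],[25,50,75]) if len(c) else 0)
z=.1202;a=[]
while z<.1245:
    z+=.0004;hit=move_l([*O,z],feed=.008,until_force=9.);sleep(.05)
    F=np.mean([sense()["wrist_force"] for _ in range(1)],0);s=sense();print(round(s["time_s"],2),round(z,4),s["position"],F,hit)
    if F[2]<-9 or hit: break
sleep(.5);st("holding");im,d=camera("side");cv2.imwrite("pics/side4.png",im[170:300,310:450,::-1])
```

```text
unloaded 23.86 [ 0.5416 -0.1785  0.1202] F [ 0.7287 -0.2457  1.773 ] T [-0.0952 -0.2373 -0.0098] gap 0.0157
scene open 163 collar z [0.0882 0.0891 0.0899]
scene plugged 263 collar z [0.0884 0.0893 0.09  ]
side open 294 collar z [0.0883 0.089  0.0897]
side plugged 208 collar z [0.088  0.0887 0.0892]
24.26 0.1206 [ 0.5415 -0.1785  0.1206] [ 2.1806 -1.5102  0.1275] False
24.56 0.121 [ 0.5415 -0.1785  0.121 ] [ 2.3146 -0.645  -0.2643] False
24.86 0.1214 [ 0.5414 -0.1785  0.1211] [ 5.666  -1.2981 -5.1238] False
25.16 0.1218 [ 0.5414 -0.1785  0.1212] [ 5.3893 -1.5157 -7.7094] False
25.46 0.1222 [ 0.5413 -0.1784  0.1212] [  5.8426  -1.5416 -10.3564] False
holding 25.96 [ 0.5413 -0.1784  0.1212] F [  5.7855  -1.7039 -10.007 ] T [-0.4198 -1.5358 -0.0228] gap 0.0158
```

The plug is locked: the collar is back at rest, and the pull held 10.0 N for over 0.5 s with no movement. Unloading, releasing and checking.

Run:
```python
from m import *
O=np.load("O.npy")
move_l([*O,.1209],feed=.01);sleep(.15);st("unloaded")
command_gripper(.036);st("open");sleep(.1)
move_l([*O,.20],feed=.08); st("up")
move_l([O[0]-.02,O[1]-.13,.25],feed=.15);sleep(.2);st("clear")
for n in ("scene","side"):
    p=camera_params(n);im,d=camera(n);cv2.imwrite(f"pics/{n}5.png",im[...,::-1]);C=cloud(p,d)
    for nm,o in (("open",(.542,-.178)),("plugged",(.5532,-.079))):
        r=np.hypot(C[...,0]-o[0],C[...,1]-o[1]);c=C[(r<.0225)&(r>.011)&(C[...,2]>.08)&(C[...,2]<.0935)]
        t=C[(r<.012)&(C[...,2]>.1)&(C[...,2]<.15)]
        print(n,nm,"collar z",np.median(c[:,2]),"head",len(t),(np.percentile(t[:,2],95),t[t[:,2]>.127].mean(0)) if len(t) else "")
b=cv2.imread("pics/scene5.png")[140:330,170:420];a=cv2.imread("pics/side5.png")[130:370,240:480]
cv2.imwrite("pics/c5.png",np.hstack([cv2.resize(b,(440,334)),cv2.resize(a,(334,334))]))
```

```text
unloaded 26.44 [ 0.5414 -0.1784  0.121 ] F [ 3.8829 -1.1154 -2.6574] T [-0.2909 -1.0093 -0.0028] gap 0.0157
open 26.77 [ 0.5404 -0.1781  0.1207] F [ 0.0629 -0.945  -0.0783] T [-0.0157  0.0506  0.007 ] gap 0.0361
up 28.02 [ 0.5408 -0.1783  0.1994] F [ 0.1205 -0.0557 -0.9967] T [0.0052 0.0102 0.0066] gap 0.0358
clear 29.31 [ 0.5214 -0.3073  0.2498] F [-0.035   0.4904  0.8655] T [ 0.0493 -0.0542 -0.0594] gap 0.0358
scene open collar z 0.08936259862009827 head 163 (np.float64(0.1324551349402654), array([ 0.5439, -0.1768,  0.1309]))
scene plugged collar z 0.08916368114437678 head 0 
side open collar z 0.08927911821018958 head 291 (np.float64(0.1314418355748677), array([ 0.5398, -0.179 ,  0.1304]))
side plugged collar z 0.08842258752230414 head 0
```

View pics/c5.png

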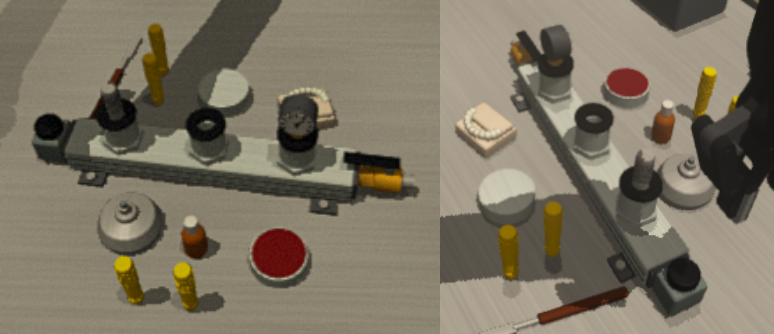

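The plug stands upright in the formerly open outlet, at (112,105) in the left crop and (645,175) in the right. The middle outlet is empty, both collars are at rest, and the bystanders are where they were. Handing in.

```bash
python3 -c "
from rig import *
finish_job()"
```

```text
the job is handed in; nothing more can be done
```

The blanking plug is now locked in the formerly open outlet, and I handed the job in at about 29 s of the 51 s allowed.

- **Release:** I pressed the middle outlet's collar with the fingertips at about 5.7 N. The plug popped up about 5 mm and drew out freely.
- **Insertion:** I pushed the plug in by feel. The side load peaked at about 6 N, so I shifted the grip about 1 mm to clear it. The push force then fell at the lock, and the hard seat was felt about 1.8 mm lower. The highest push I read was about 11 N.
- **Pull test:** I held an upward pull of 10.0 N for over 0.5 s, and the plug did not move. About 6 N of side force was also present during the pull.
- **After letting go:** Both collars are at rest (about 0.089 m). The head top is at about 0.132 m, which puts the tip about 8 mm above the underside. The other objects look unmoved in the last picture, and the arm is clear of everything.

**Checks that disagreed:**
- The wrist camera read about 1.7 mm off across the jaws. I corrected it from the fingers seen in its own picture.
- The stem-against-collar camera check just before insertion was spoiled because the plug hid part of the collar, so I relied on force for the final alignment.
- The teeth-spreading force I read, about 3–5 N, was at or below the low end of the 4–12 N you gave. I read forces only between steps, so a short peak could have been missed.

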